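# Tip the two vee blocks over so their grooves face up

### The job

The two vee blocks stand on their sides on the desk. Push each of them over with the fingertips, near its top, so that it falls onto its base with the groove facing up, ready to take a shaft. Tip them where they stand: do not grip, lift, carry or shove them away, and leave the plain set-up block standing and the other things as they are.

Things in the scene. Friction and masses are not known exactly. Their poses are not given: they have to be found in the camera images.
- vee_a: one of two alike grey steel vee blocks, 0.3 to 0.6 kg: 62 long (body y) x 38 (x) x 42 mm high (z), wide vee groove across the top along body x. Origin: centre of the 62 x 38 base face; z points out of the groove side. At the start it stands on a 42 x 38 side, 62 mm tall: y up, z level and within 57 degrees of pointing to the robot, origin 31 mm above the desk
- vee_b: the other of two alike grey steel vee blocks, 0.3 to 0.6 kg: 62 long (body y) x 38 (x) x 42 mm high (z), wide vee groove across the top along body x. Origin: centre of the 62 x 38 base face; z points out of the groove side. At the start it stands on a 42 x 38 side, 62 mm tall: y up, z level and within 57 degrees of pointing to the robot, origin 31 mm above the desk
- vee_a_heel (a point): middle of vee_a's base-face edge that is on the desk, straight below the block's origin at the start. Pushed level against body z at its top, the block turns over this edge, which stays on the desk; it overbalances at a lean of about 34 degrees, falls by itself and ends 42 mm high with the groove up
- vee_a_top (a point): middle of vee_a's groove, level with the flat lands on both sides of it: 42 mm from the base face along body z. At the start it faces sideways, 31 mm above the desk; the land to push on is the topmost 15 mm (47 to 62 mm above the desk). Pushed lower, the block may slide instead of tipping. In the end this point is 42 mm above the desk
- vee_b_heel (a point): middle of vee_b's base-face edge that is on the desk, straight below the block's origin at the start. Pushed level against body z at its top, the block turns over this edge, which stays on the desk; it overbalances at a lean of about 34 degrees, falls by itself and ends 42 mm high with the groove up
- vee_b_top (a point): middle of vee_b's groove, level with the flat lands on both sides of it: 42 mm from the base face along body z. At the start it faces sideways, 31 mm above the desk; the land to push on is the topmost 15 mm (47 to 62 mm above the desk). Pushed lower, the block may slide instead of tipping. In the end this point is 42 mm above the desk
- setup_block: plain rectangular grey steel set-up block, small round holes, no groove, standing on end near the vee blocks: 45 (body x) x 40 (z) mm in plan, 70 mm tall (y up). Origin at the centre of one 45 x 70 face, 35 mm above the desk; the block reaches 40 mm from it along body z. To be left standing. It and the vee blocks may each stand in any of three places
- bottle: small plastic bottle with a yellow cap, 52 mm across, 105 mm tall, origin under its centre; to be left alone
- ring: steel ring gauge lying flat, 47 mm across, 18 mm high, origin under its centre; to be left alone
- dial: round dial indicator lying on its back, 94 x 56 x 22 mm, origin under its middle; to be left alone
Not all that is in view belongs to the job. Leave any red look-alike of the vee_b alone.

How it is judged:
At the end, for the whole second after the job is handed in: Both vee blocks lie at rest flat on their bases on the desk (within 0.1 rad), groove up, the edge each turned over within 60 mm of where it stood; the set-up block still stands within 20 mm of its place, and bottle, ring gauge and dial indicator are within 30 mm of theirs (angle between each of vee_a, vee_b's own z axis and vertical below 0.1 rad and height (world z) of each of vee_a_top, vee_b_top above 0.036 m and height (world z) of each of vee_a, vee_b below 0.006 m and distance of each of vee_a_heel, vee_b_heel from where it was at the start of the episode below 0.06 m and linear speed of each of vee_a, vee_b below 0.02 m/s and angle between setup_block's own y axis and vertical below 0.1 rad and distance of setup_block from where it was at the start of the episode below 0.02 m and distance of each of bottle, ring, dial from where it was at the start of the episode below 0.03 m); the robot touches nothing.
It fails at once if a vee block is lifted off the desk, or tipped over another way (the lower edge of its base face rises more than 15 mm) (height (world z) of vee_a_heel above 0.015 m).
It fails at once if a vee block is lifted off the desk, or tipped over another way (the lower edge of its base face rises more than 15 mm) (height (world z) of vee_b_heel above 0.015 m).
It fails at once if the set-up block is moved more than 20 mm or knocked over (distance of setup_block from where it was at the start of the episode above 0.02 m or angle between setup_block's own y axis and vertical above 0.3 rad).
It fails at once if the bottle, ring gauge or dial indicator is moved more than 30 mm (distance of any of bottle, ring, dial from where it was at the start of the episode above 0.03 m).
It also fails if it takes over 45 s, if anything falls off the work surface, if the arm or the gripper's body presses on something with over 40 N, if the wrist force passes 120 N, or if a joint passes its speed limit or range.

### The arm

A 6-joint arm with a two-finger parallel gripper is mounted at the origin on a cart in front of the work surface, level with it; the furniture and walls round the work are solid. World frame = base frame: x ahead of the robot, y to its left, z up, the work surface at z = 0. Lengths are in m, angles in rad, forces in N, time in s.
With the tool pointing down it reaches from about 0.35 to 0.85 m from the base axis. Payload 8.1 kg.
Tool frame: the origin (TCP) lies at the very end of the fingers, on their centre line; the grasp point (between the pads) lies 19 mm behind it (robot.tcp_to_grasp is the distance from the TCP to the grasp point, in m); z points along the fingers, y is the direction in which the jaws open and shut (so a half turn about z gives the same grasp; the last joint's range is limited). The gripper opens to 85 mm and grips with 20 to 120 N. Pads are 22 mm wide; open, the fingers measure 114 mm over their backs; the gripper's body (76 mm by 85 mm) begins 54 mm behind the grasp point. The pads swing forward as they close: fully open they stand 13 mm farther back than shut.
Start: joints at [1.203, 0.13, 1.488, -0, 1.523, -0.085], TCP at [0.167, 0.576, 0.203] pointing down, gripper open.
Joint ranges: [-2.96, 2.96], [-0.89, 2.26], [0.02, 2.5], [-1.34, 4.48], [0, 2.73], [-2.66, 2.66]. Speed limits (rad/s): [2.39, 2.39, 2.79, 3.14, 3.14, 3.14].

### API

Orientations are given as [roll, pitch, yaw] about the fixed x, y, z axes, in that order (R = Rz(yaw) Ry(pitch) Rx(roll)).
In Python, from station import robot gives the robot as it stands.
- The arm moves only by the tool arm_command, never from a script. Its argument "deltas" is a list that holds one entry, the list of rows, each a list of 5 numbers: the shift along the tool's x, y, z in mm, then the turn about the tool's z in rad, then the opening in per cent of the stroke, from 0 (shut) to 100 (fully open). In form: [[[dx, dy, dz, twist, claw], ...]]. A call has 1 to 10 rows; each row shifts and turns the commanded pose from where the row before left it, along the tool's axes as they then stand; what a row does not reach is not made up. A row lasts 1/10 s, in which the tool goes at most 50 mm and 8.59 degrees, less where a joint would pass 70% of its speed; a pose out of reach is approached as far as the arm can. A call is refused whole if a number of a shift passes 50 or a number of a turn 0.15, either way. A call with a gripper value outside its range is refused whole. The fingers move at their own pace and stop on an object; the grip force is fixed at half the most. Time passes only in rows, so rows that do not move let the fingers close. It gives the time, the measured TCP pose, the force and the opening at its end, in the units of the state.
- robot.get_obs(): the state, without advancing time (a new reading comes with each control period).
- robot.read_camera(name): name is "scene" or "top" or "wrist"; returns the picture (400x640x3 uint8, blue, green, red); there is no depth.
- robot.camera_info(name): a dict with "mtx" (3x3 intrinsics, pixels), "position" and "attitude" of the camera in the world. Camera axes: x right, y down, z forward; pixel columns grow to the right and rows downward; lengths in m; the calibration is good to about 2 mm. The wrist camera is an equidistant fisheye: a pixel r from the principal point sees the ray r / f radians off the axis. A picture is of the moment at which its call begins: read the wrist's pose just before it. camera_info takes no time and is no camera call; for the wrist camera it gives the pose at the moment of the call.
- robot.sign_off(): hands the job in, once; it reports no verdict.
Trained networks look in the newest picture that a camera, given by its name, has taken for a name from the list of things; names that differ only in an ending like _2 or _b are one class to them, and where a whole thing is asked for, a point or a joint stands for the part that bears it (a point fixed in the world has none). Each returns a list of dicts, best first, with "score" (0 to 1); they miss things now and then, are a little off and sometimes report something else, mostly with a low value. They report only what shows in the picture. A call takes as long as a camera call. They do not tell look-alikes from the thing itself.
- robot.find_in(camera, query): "location" ([x, y, z] in m, in world coordinates, good to about 4 mm: the middle of the surface that is visible of it).
The state is a dict: "t": time; "qpos": joint angles; "joint_velocities": joint speeds; "joint_efforts": joint torques, N m; "tool_pos": TCP position; "tool_rot": TCP orientation; "ft_force": force on the tool from outside, world axes, zero at the start; "ft_torque": the same for the moment, N m; "finger_gap": finger opening in m.
Only numpy, scipy, OpenCV 4.12 (cv2) and the standard library are available. Lean on these libraries where they do the work, as an engineer would, in place of code of your own. Each camera call takes 0.05 s, during which the arm holds its last target.

## Working session

There is one attempt and no reset: what is moved stays moved. The work goes in short steps, Python scripts to look and compute and a tool call to move; the robot and the scene stay as the last step left them, time stands still between calls to the robot, and variables do not carry over. Pictures are saved under pics/ and viewed, and the job is handed in when it is done.

Besides the shell and the picture viewer there is one more tool, called after "Call:" as name(argument=value, ...) on one line, values as JSON. arm_command: Moves the arm, as the interface text tells. Its arguments: {"type":"object","properties":{"deltas":{"type":"array","items":{"type":"array","items":{"type":"array","items":{"type":"number"}}}}},"required":["deltas"]}

```bash
mkdir -p pics; ls
python3 - <<'E'
from station import robot
import cv2
o=robot.get_obs();print(o)
for n in ("scene","top"):
    im=robot.read_camera(n);cv2.imwrite(f"pics/{n}0.png",im);i=robot.camera_info(n);print(n,i)
    for q in ("vee_a","setup_block","bottle","ring","dial"):
        print(q,[( [round(float(v),3) for v in d["location"]],round(d["score"],2)) for d in robot.find_in(n,q)])
print(robot.get_obs()["t"])
E
```

```text
pics
{'t': 0.0, 'qpos': array([ 1.20258877e+00,  1.31167138e-01,  1.48931048e+00,  1.31924529e-05,
        1.52298510e+00, -8.54132194e-02]), 'joint_velocities': array([ 0.00132034, -0.0008574 ,  0.00037254,  0.00092389,  0.00183397,
        0.00013503]), 'joint_efforts': array([-1.56065755e-03, -5.69420886e+01, -5.00536501e+01, -2.17478901e-04,
        1.52846082e-02,  2.68483979e-05]), 'tool_pos': array([0.16718492, 0.57560211, 0.20242377]), 'tool_rot': array([-3.13973053e+00, -1.72662126e-04,  2.85879751e+00]), 'ft_force': array([ 0.44864937,  0.16220989, -0.30527957]), 'ft_torque': array([-0.0509698 , -0.01288105, -0.02968172]), 'finger_gap': 0.08536685037088924}
scene {'mtx': array([[399.65600813,   0.        , 325.86266455],
       [  0.        , 399.65600813, 194.85511358],
       [  0.        ,   0.        ,   1.        ]]), 'position': array([ 0.00799246, -0.30700352,  0.65050952]), 'attitude': array([-2.24766178, -0.00440824, -0.80459594])}
vee_a [([0.68, 0.193, 0.043], 0.98), ([0.561, 0.355, 0.042], 0.89), ([0.484, 0.214, 0.047], 0.67), ([0.45, 0.054, 0.051], 0.65), ([0.44, 0.296, 0.047], 0.58)]
setup_block [([0.577, 0.184, 0.054], 0.94)]
bottle [([0.656, 0.355, 0.064], 0.61)]
ring [([0.359, 0.089, 0.018], 0.8)]
dial [([0.395, 0.152, 0.023], 0.56)]
top {'mtx': array([[501.24757222,   0.        , 324.35209564],
       [  0.        , 501.24757222, 199.57755753],
       [  0.        ,   0.        ,   1.        ]]), 'position': array([0.34485421, 0.22914189, 1.05022506]), 'attitude': array([-2.96831264, -0.01828734, -1.54360937])}
vee_a [([0.466, 0.066, 0.066], 0.97), ([0.683, 0.196, 0.062], 0.97), ([0.449, 0.311, 0.06], 0.87), ([0.564, 0.363, 0.063], 0.77), ([0.5, 0.211, 0.064], 0.68), ([0.61, 0.281, 0.063], 0.6)]
setup_block [([0.586, 0.196, 0.074], 0.57)]
bottle [([0.657, 0.362, 0.073], 0.61)]
ring [([0.367, 0.086, 0.015], 0.51)]
dial [([0.402, 0.157, 0.022], 0.65)]
0.6
```

View pics/scene0.png

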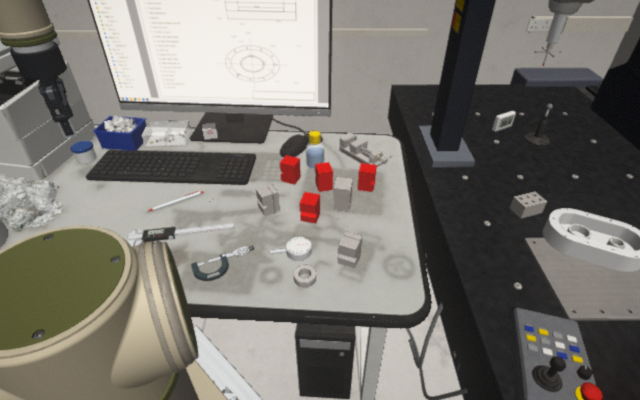

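View pics/top0.png

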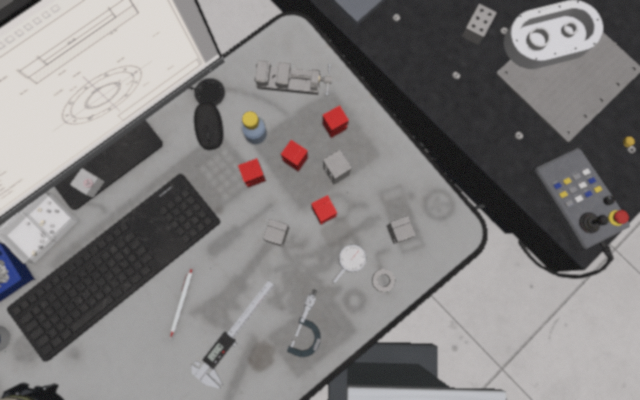

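Grey candidates in the top picture are (276,233), (402,230) and (337,165). The red look-alikes are at (335,121), (294,154), (251,172) and (324,209). Next I crop closely on the grey ones.

Run:
```python
import cv2,numpy as np
s=cv2.imread("pics/scene0.png");t=cv2.imread("pics/top0.png")
r=lambda im,x,y,h=24:cv2.resize(im[y-h:y+h,x-h:x+h],(264,264),interpolation=cv2.INTER_CUBIC)
a=np.hstack([r(s,268,199),r(s,349,249),r(s,343,193)]);b=np.hstack([r(t,276,233),r(t,402,230),r(t,337,165)])
cv2.imwrite("pics/crop0.png",np.vstack([a,b]))
```

```text
(no output)
```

View pics/crop0.png

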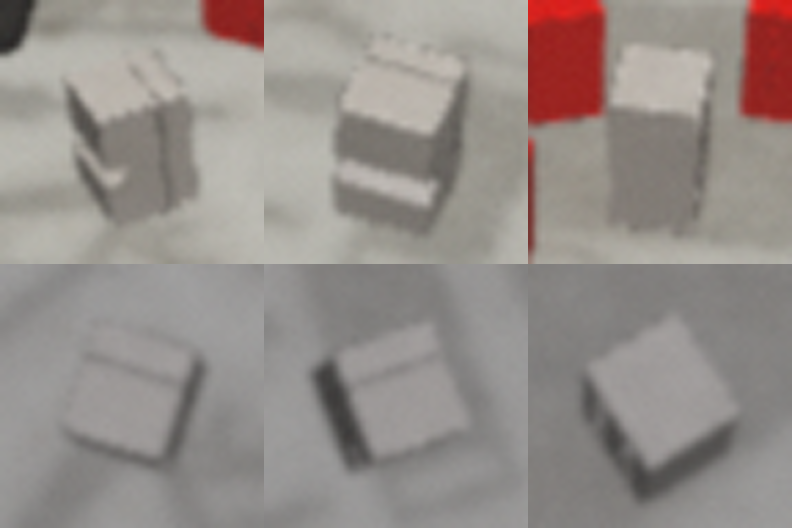

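The crops show grooved vee blocks at (276,233) and (402,230), with the groove facing the robot. The plain block at (337,165) is the set-up block. I now take poses from the top-face corners.

```bash
cat > h.py <<'E'
import numpy as np
from scipy.spatial.transform import Rotation as R
def plane(info,px,z):
    K=info["mtx"];Rm=R.from_euler("xyz",info["attitude"]).as_matrix();p=info["position"]
    d=(Rm@np.linalg.inv(K)@np.c_[px,np.ones(len(px))].T).T
    return p+d*((z-p[2])/d[:,2])[:,None]
def proj(info,X):
    Rm=R.from_euler("xyz",info["attitude"]).as_matrix()
    c=(np.atleast_2d(X)-info["position"])@Rm; q=c@info["mtx"].T
    return q[:,:2]/q[:,2:]
E
python3 - <<'E'
from station import robot
from h import *
i=robot.camera_info("top")
C={"A":((276,233),[(90,61),(203,91),(165,199),(65,166)],.062),
"B":((402,230),[(71,91),(166,58),(206,164),(106,201)],.062),
"S":((337,165),[(57,106),(144,54),(210,146),(122,206)],.07)}
for n,(c,q,z) in C.items():
    px=np.array(q)/5.5+np.array(c)-24-.5
    w=plane(i,px,z)[:,:2]; ctr=w.mean(0)
    v=(w[3]+w[2]-w[0]-w[1])/2; u=(w[1]+w[2]-w[0]-w[3])/2
    print(n,w.round(3).tolist(),"ctr",ctr.round(4),"len v,u",np.linalg.norm(v).round(4),np.linalg.norm(u).round(4),"zdir",np.degrees(np.arctan2(v[1],v[0])).round(1),"udir+..",np.degrees(np.arctan2(u[1],u[0])).round(1))
for n,p in dict(bottle=(.657,.36,.0),ring=(.365,.087,0),dial=(.4,.156,0)).items(): print(n,proj(i,p))
E
```

```text
A [[0.475, 0.327], [0.465, 0.286], [0.426, 0.298], [0.436, 0.334]] ctr [0.4504 0.311 ] len v,u 0.0399 0.04 zdir 166.1 udir+.. -104.8
B [[0.477, 0.083], [0.49, 0.049], [0.452, 0.034], [0.437, 0.07]] ctr [0.464 0.059] len v,u 0.0411 0.0379 zdir -160.7 udir+.. -68.7
S [[0.598, 0.221], [0.619, 0.19], [0.585, 0.165], [0.561, 0.196]] ctr [0.5908 0.193 ] len v,u 0.0432 0.0385 zdir -144.9 udir+.. -55.0
bottle [[259.07018464 139.5109412 ]]
ring [[383.84827494 279.34831742]]
dial [[350.92814741 261.43401188]]
```

Plan for each block: close the fingers, touch the land about 56 mm up, then push along the rotation arc (about 40 mm forward, 14 mm up). First I move to a pre-contact position behind vee A, which I put at about (0.450, 0.311) with its groove direction at about 166°.

Call:
arm_command(deltas=[[[-37,-22,0,-0.005,0],[-37,-22,0,-0.005,0],[-37,-22,0,-0.005,0],[-37,-22,0,-0.005,0],[-37,-22,0,-0.005,0],[-37,-22,0,-0.005,0],[-37,-22,0,-0.005,0],[-37,-22,0,0,0],[0,0,0,0,0],[0,0,0,0,0]]])

```text
t: 1.6
tool_pos: [0.4074, 0.3281, 0.2035]
tool_rot: [3.141, -0.0, 2.891]
ft_force: [-0.3, -0.2, -0.4]
finger_gap: -0.0001
```

```bash
cat > look.py <<'E'
from station import robot
import cv2,sys
o=robot.get_obs();print(o["t"],o["tool_pos"].round(4),o["tool_rot"].round(3),o["ft_force"].round(1),o["finger_gap"])
for n in sys.argv[2:]:
    cv2.imwrite(f"pics/{n}{sys.argv[1]}.png",robot.read_camera(n))
    if n=="wrist": print(robot.camera_info(n))
E
python3 look.py 1 wrist
```

```text
1.6 [0.4074 0.3281 0.2035] [ 3.141 -0.     2.891] [-0.3 -0.2 -0.4] -0.00014911080474588212
{'mtx': array([[309.70691629,   0.        , 317.46195701],
       [  0.        , 309.70691629, 193.60809138],
       [  0.        ,   0.        ,   1.        ]]), 'position': array([0.34206821, 0.34546059, 0.37410109]), 'attitude': array([2.87496439e+00, 8.19107279e-04, 1.32172177e+00])}
```

View pics/wrist1.png

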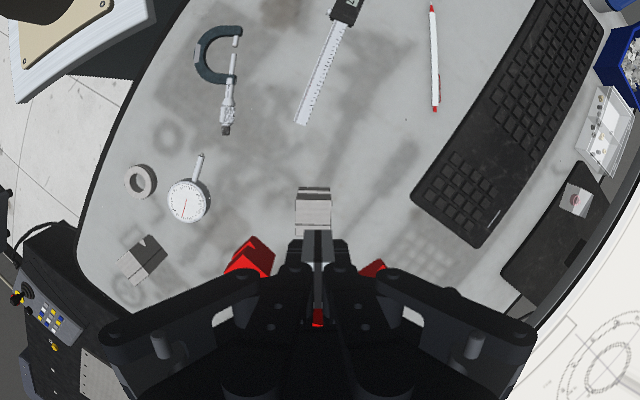

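```bash
cat >> h.py <<'E'
def fish(info,X):
    Rm=R.from_euler("xyz",info["attitude"]).as_matrix()
    c=(np.atleast_2d(X)-info["position"])@Rm
    rho=np.hypot(c[:,0],c[:,1]);th=np.arctan2(rho,c[:,2]);K=info["mtx"]
    return np.c_[K[0,2]+K[0,0]*th*c[:,0]/rho,K[1,2]+K[1,1]*th*c[:,1]/rho]
def vee(ctr,deg):
    z=np.array([np.cos(np.radians(deg)),np.sin(np.radians(deg)),0]);x=np.array([-z[1],z[0],0]);c=np.array([*ctr,0])
    P=[c+a*.021*z+b*.019*x+np.array([0,0,h]) for h in (.062,0) for a,b in ((1,1),(1,-1),(-1,-1),(-1,1))]
    return np.array(P)
E
python3 - <<'E'
from station import robot
from h import *
import cv2
im=cv2.imread("pics/wrist1.png");i=robot.camera_info("wrist")
im=cv2.resize(im[150:300,90:350],None,fx=3,fy=3,interpolation=cv2.INTER_CUBIC)
for c,d in (((.4505,.311),165.7),((.464,.059),-159.7)):
    p=((fish(i,vee(c,d))-[90,150]+.5)*3).astype(int)
    cv2.polylines(im,[p[:4]],True,(0,255,0),1);cv2.polylines(im,[p[4:]],True,(255,0,0),1)
    cv2.line(im,tuple(map(int,p[0])),tuple(map(int,p[1])),(0,0,255),2)
print(fish(i,[.4074,.3281,.2035]))
cv2.imwrite("pics/ov1.png",im)
E
```

```text
[[316.48046087 227.86542518]]
```

View pics/ov1.png

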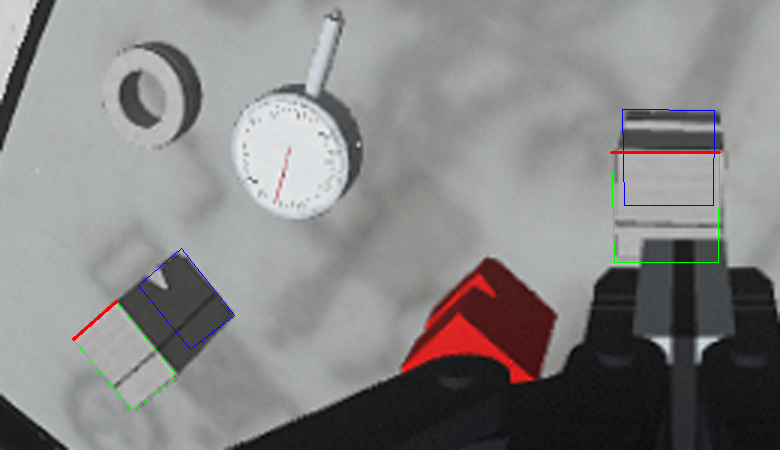

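The overlay fits both blocks to about 1 mm: green top outlines on the top faces, and red groove edges where the grooves show. Now I back off slightly, centre and descend.

Call:
arm_command(deltas=[[[8,-6,0,0,0],[0,0,40,0,0],[0,0,40,0,0],[0,0,40,0,0],[0,0,28,0,0],[0,0,0,0,0],[0,0,0,0,0]]])

```text
t: 2.35
tool_pos: [0.3966, 0.3255, 0.056]
tool_rot: [-3.141, -0.001, 2.895]
ft_force: [1.4, -0.0, 0.1]
finger_gap: 0.0001
```

```bash
python3 look.py 2 wrist scene >/dev/null
python3 - <<'E'
import cv2,numpy as np
a=cv2.imread("pics/wrist2.png")[120:290,200:440];b=cv2.imread("pics/scene2.png")[140:280,190:430]
cv2.imwrite("pics/c2.png",np.vstack([cv2.resize(a,(440,300)),cv2.resize(b,(440,260))]))
E
```

```text
(no output)
```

View pics/c2.png

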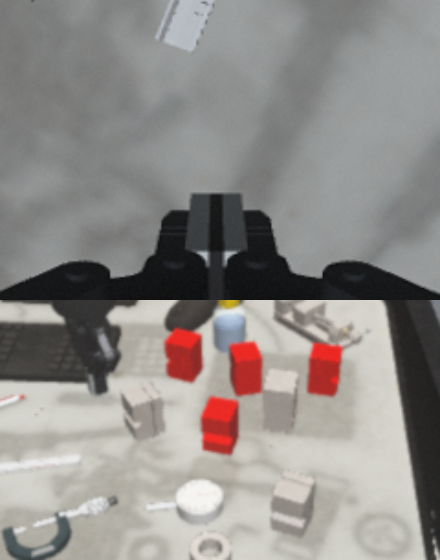

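Call:
arm_command(deltas=[[[-8,0,0,0,0],[-8,0,0,0,0],[-5,0,0,0,0],[-4,0,0,0,0],[-4,0,-2,0,0],[-4,0,-2.5,0,0],[-4,0,-2,0,0],[-4,0,-2,0,0],[0,0,0,0,0]]])

```text
t: 3.35
tool_pos: [0.4382, 0.3149, 0.0645]
tool_rot: [3.141, 0.001, 2.893]
ft_force: [0.3, 0.4, -0.5]
finger_gap: -0.0
```

```bash
python3 look.py 3 wrist scene >/dev/null
python3 - <<'E'
import cv2,numpy as np
a=cv2.imread("pics/wrist3.png")[120:290,200:440];b=cv2.imread("pics/scene3.png")[140:280,190:430]
cv2.imwrite("pics/c3.png",np.vstack([cv2.resize(a,(440,300)),cv2.resize(b,(440,260))]))
E
```

```text
(no output)
```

View pics/c3.png

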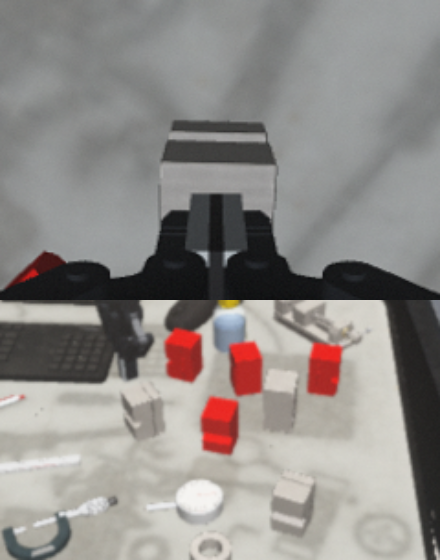

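No contact happened. The tip passed over the block's top, so the fingers are thinner along tool x than I assumed. I back off, lower, and feel for contact in smaller steps.

Call:
arm_command(deltas=[[[12,0,0,0,0],[13,0,0,0,0],[0,0,10,0,0],[0,0,0,0,0],[-4,0,0,0,0],[-4,0,0,0,0],[-2,0,0,0,0],[0,0,0,0,0]]])

```text
t: 4.25
tool_pos: [0.4236, 0.3184, 0.0542]
tool_rot: [3.141, 0.0, 2.893]
ft_force: [-0.9, -0.3, -0.3]
finger_gap: 0.0001
```

```bash
python3 look.py 4 wrist
python3 - <<'E'
import cv2,numpy as np
a=cv2.imread("pics/wrist4.png")[140:270,220:420]
cv2.imwrite("pics/c4.png",cv2.resize(a,(800,520),interpolation=cv2.INTER_CUBIC))
E
```

```text
4.25 [0.4236 0.3184 0.0542] [3.141 0.    2.893] [-0.9 -0.3 -0.3] 0.00010096106912087817
{'mtx': array([[309.70691629,   0.        , 317.46195701],
       [  0.        , 309.70691629, 193.60809138],
       [  0.        ,   0.        ,   1.        ]]), 'position': array([0.35861145, 0.33498549, 0.22467004]), 'attitude': array([2.87437739e+00, 9.60299603e-04, 1.32197477e+00])}
```

View pics/c4.png

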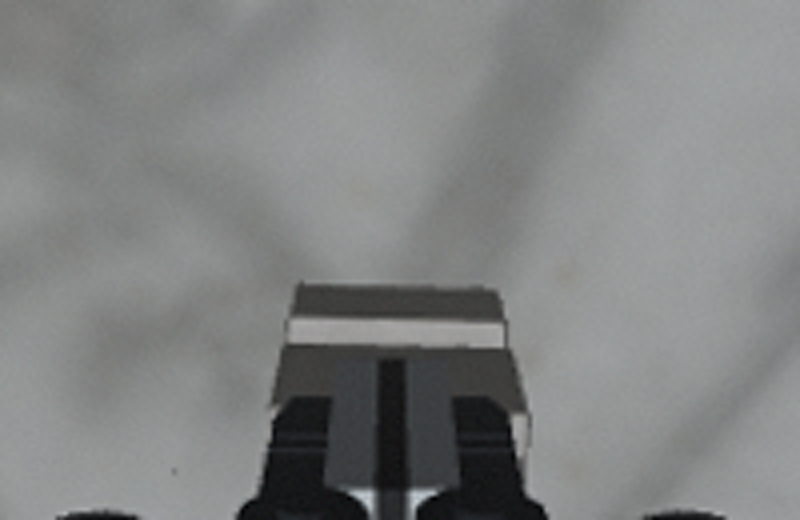

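Call:
arm_command(deltas=[[[-2,0,0,0,0],[-2,0,0,0,0],[-2,0,0,0,0],[-2,0,-1,0,0],[-2,0,-1,0,0],[-2,0,-1,0,0]]])

```text
t: 4.9
tool_pos: [0.4347, 0.3156, 0.0572]
tool_rot: [3.142, 0.0, 2.894]
ft_force: [0.1, -0.5, -0.6]
finger_gap: 0.0001
```

```bash
python3 look.py 5 wrist|head -1
python3 - <<'E'
import cv2,numpy as np
a=cv2.imread("pics/wrist5.png")[140:270,220:420]
cv2.imwrite("pics/c5.png",cv2.resize(a,(800,520),interpolation=cv2.INTER_CUBIC))
E
```

```text
4.9 [0.4347 0.3156 0.0572] [3.142 0.    2.894] [ 0.1 -0.5 -0.6] 5.6706597780098264e-05
```

View pics/c5.png

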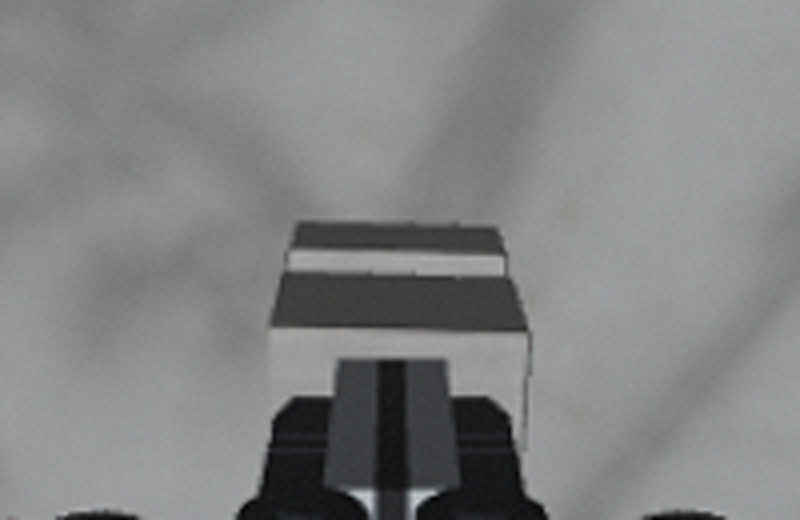

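Run:
```python
from station import robot
from h import *
import cv2
im=cv2.imread("pics/wrist5.png");i=robot.camera_info("wrist");o=robot.get_obs();print(o["tool_pos"])
im=cv2.resize(im[140:270,220:420],None,fx=4,fy=4,interpolation=cv2.INTER_CUBIC)
f=lambda X:((fish(i,X)-[220,140]+.5)*4).astype(int)
p=f(vee((.4505,.311),165.7))
cv2.polylines(im,[p[:4]],True,(0,255,0),1);cv2.polylines(im,[p[4:]],True,(255,0,0),1)
Rm=R.from_euler("xyz",o["tool_rot"]).as_matrix()
for dx in (-11,0,11):
  for dz in (0,-19):
    q=f(o["tool_pos"]+Rm@np.array([dx,0,dz])/1e3)[0];cv2.circle(im,tuple(map(int,q)),4,(0,0,255) if dz==0 else (0,255,255),-1);print(dx,dz,q)
cv2.imwrite("pics/ov5.png",im)
```

```text
[0.43509764 0.31555189 0.05739399]
-11 0 [392 415]
-11 -19 [391 473]
0 0 [392 348]
0 -19 [391 400]
11 0 [392 277]
11 -19 [391 322]
```

View pics/ov5.png

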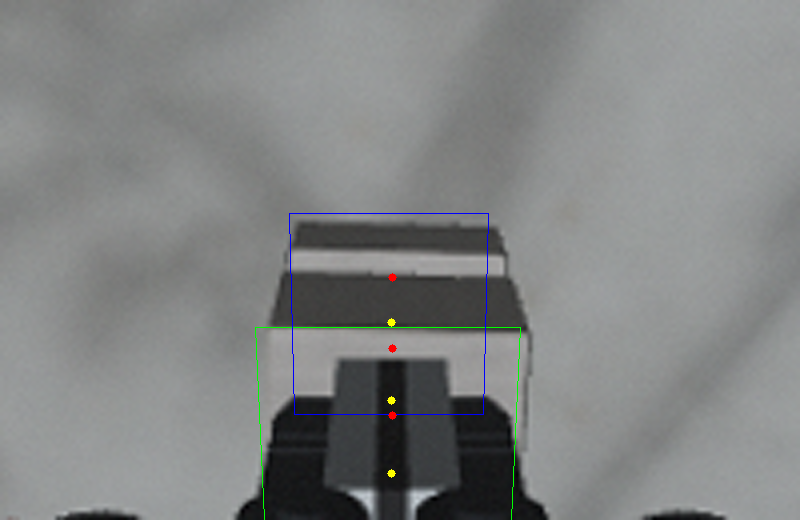

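```bash
python3 look.py 6 scene|head -1
python3 - <<'E'
from station import robot
from h import *
import cv2
im=cv2.imread("pics/scene6.png");i=robot.camera_info("scene");o=robot.get_obs()
x0,y0=215,140
im=cv2.resize(im[y0:y0+100,x0:x0+130],None,fx=6,fy=6,interpolation=cv2.INTER_CUBIC)
f=lambda X:((proj(i,X)-[x0,y0]+.5)*6).astype(int)
p=f(vee((.4505,.311),165.7))
cv2.polylines(im,[p[:4]],True,(0,255,0),1);cv2.polylines(im,[p[4:]],True,(255,0,0),1)
Rm=R.from_euler("xyz",o["tool_rot"]).as_matrix()
for dx in (-11,0,11):
  for dz in (0,-19):
    q=f(o["tool_pos"]+Rm@np.array([dx,0,dz])/1e3)[0];cv2.circle(im,tuple(map(int,q)),3,(0,0,255) if dz==0 else (0,255,255),-1)
cv2.imwrite("pics/ov6.png",im)
E
```

```text
4.95 [0.4351 0.3156 0.0574] [3.141e+00 1.000e-03 2.894e+00] [-0.1  0.2  1.3] -0.00011278479920620112
```

View pics/ov6.png

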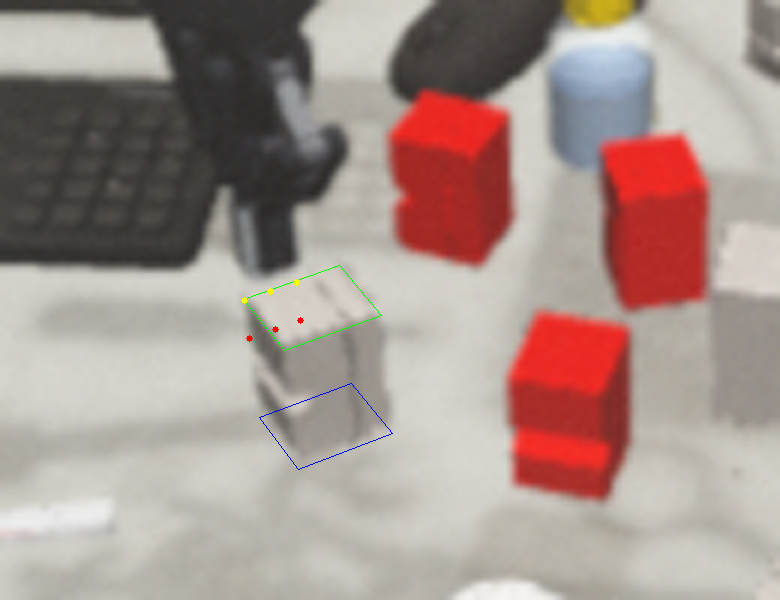

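Run:
```python
from station import robot
print(robot.tcp_to_grasp,[a for a in dir(robot) if a[0]!='_'])
```

```text
0.0187 ['PlanningError', 'camera_info', 'find_in', 'get_obs', 'read_camera', 'sign_off', 'tcp_to_grasp']
```

Both views disagree with the reported TCP. The fingertips show about 30 mm higher than the reported z, and that explains passing over the block. I back off, lower 30 mm and check in the picture before pushing.

Call:
arm_command(deltas=[[[12,0,0,0,0],[12,0,0,0,0],[5,0,0,0,0],[0,0,15,0,0],[0,0,15,0,0],[0,0,0,0,0],[0,0,0,0,0]]])

```text
t: 5.7
tool_pos: [0.4057, 0.322, 0.0257]
tool_rot: [-3.14, -0.002, 2.894]
ft_force: [-0.4, 0.6, 0.8]
finger_gap: 0.0001
```

```bash
cat > ov.py <<'E'
import sys
from station import robot
from h import *
import cv2
n,x0,y0=sys.argv[1],int(sys.argv[2]),int(sys.argv[3]); c=(float(sys.argv[4]),float(sys.argv[5])); d=float(sys.argv[6])
o=robot.get_obs();print(o["t"],o["tool_pos"].round(4),o["tool_rot"].round(3),o["ft_force"].round(1))
im=robot.read_camera("scene");i=robot.camera_info("scene");cv2.imwrite(f"pics/scene{n}.png",im)
iw=robot.camera_info("wrist");w=robot.read_camera("wrist");cv2.imwrite(f"pics/wrist{n}.png",w)
im=cv2.resize(im[y0:y0+80,x0:x0+110],None,fx=5,fy=5,interpolation=cv2.INTER_CUBIC)
f=lambda X:((proj(i,X)-[x0,y0]+.5)*5).astype(int)
p=f(vee(c,d))
cv2.polylines(im,[p[:4]],True,(0,255,0),1)
Rm=R.from_euler("xyz",o["tool_rot"]).as_matrix()
for dx in (-11,0,11):
  for dz in (0,-30):
    q=f(o["tool_pos"]+Rm@np.array([dx,0,dz])/1e3)[0];cv2.circle(im,tuple(map(int,q)),2,(0,0,255) if dz==0 else (0,255,255),-1)
w=w[130:290,240:390]
w=cv2.resize(w,(int(150*400/160),400));im=im[:400]
out=np.hstack([im,w]);cv2.imwrite(f"pics/ov{n}.png",cv2.resize(out,None,fx=800/out.shape[1],fy=800/out.shape[1]))
E
python3 ov.py 7 215 150 .4505 .311 165.7
```

```text
5.7 [0.4057 0.322  0.0257] [-3.140e+00 -2.000e-03  2.894e+00] [-0.4  0.6  0.8]
```

View pics/ov7.png

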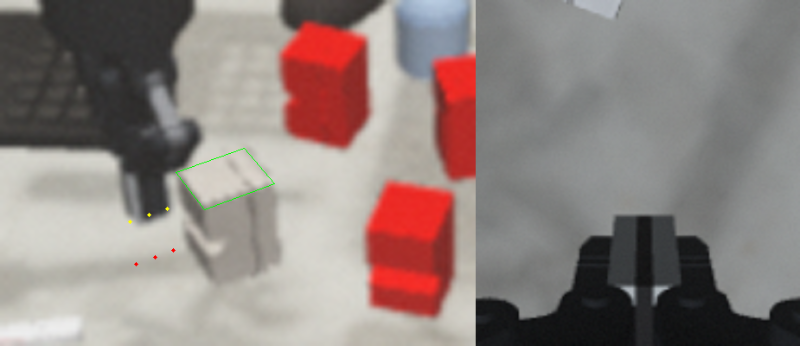

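The picture confirms it: the tips lie on the marks 30 mm above the reported TCP, so at about 0.056 m, level with the upper land and about 14 mm short of it. Now I push.

Call:
arm_command(deltas=[[[-6,0,0,0,0],[-5,0,0,0,0],[-4,0,0,0,0],[-4,0,-1,0,0],[-4,0,-2.5,0,0],[-4,0,-2.5,0,0],[0,0,0,0,0]]])

```text
t: 6.5
tool_pos: [0.4335, 0.316, 0.0336]
tool_rot: [3.141, 0.001, 2.893]
ft_force: [-1.2, 0.8, -0.2]
finger_gap: 0.0
```

```bash
python3 ov.py 8 215 150 .4505 .311 165.7
```

```text
6.5 [0.4335 0.316  0.0336] [3.141e+00 1.000e-03 2.893e+00] [-1.2  0.8 -0.2]
```

View pics/ov8.png

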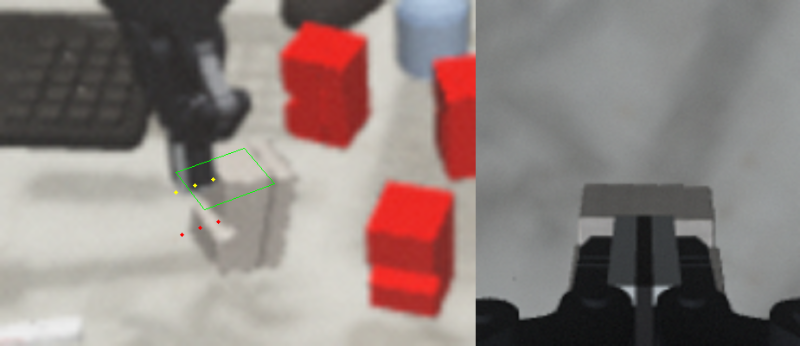

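The block is leaning over its heel. I continue along the arc.

Call:
arm_command(deltas=[[[-4,0,-2,0,0],[-4,0,-1.5,0,0],[-4,0,-1,0,0],[-4,0,-1,0,0],[-4,0,-0.5,0,0],[-4,0,-0.5,0,0],[-4,0,0,0,0],[-4,0,0,0,0],[0,0,0,0,0],[0,0,0,0,0]]])

```text
t: 7.6
tool_pos: [0.4636, 0.3081, 0.0394]
tool_rot: [-3.141, -0.0, 2.894]
ft_force: [0.2, -0.4, -0.8]
finger_gap: 0.0002
```

```bash
python3 ov.py 9 215 150 .4505 .311 165.7
```

```text
7.6 [0.4636 0.3081 0.0394] [-3.141 -0.     2.894] [ 0.2 -0.4 -0.8]
```

View pics/ov9.png

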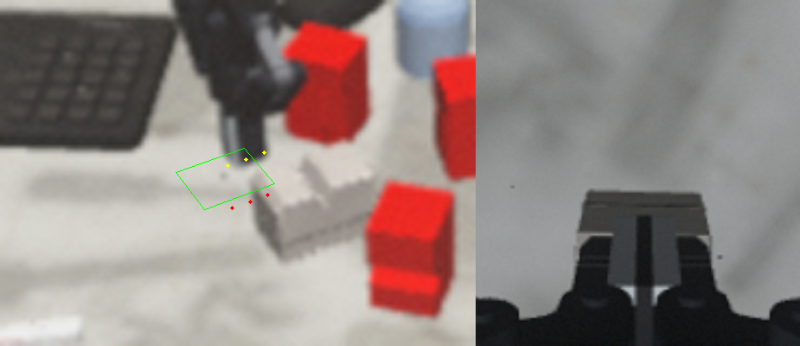

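Vee A lies groove up. Now I retract upward and cross over to vee B.

Call:
arm_command(deltas=[[[3,0,-30,0,0],[0,0,-40,0,0],[0,0,-40,0,0],[-3,-40,0,0,0],[-4,-45,0,0,0],[-4,-45,0,0,0],[-4,-45,0,0,0],[-4,-45,0,0,0],[-4,-45,0,0,0],[0,0,0,0,0]]])

```text
t: 8.7
tool_pos: [0.4173, 0.042, 0.1496]
tool_rot: [-3.14, 0.001, 2.889]
ft_force: [-0.2, 0.6, 0.7]
finger_gap: -0.0002
```

Call:
arm_command(deltas=[[[0,0,0,-0.12,0],[0,0,0,-0.12,0],[0,0,0,-0.12,0],[0,0,0,-0.12,0],[0,0,0,-0.12,0],[0,0,0,0,0],[0,0,0,0,0]]])

```text
t: 9.4
tool_pos: [0.418, 0.0468, 0.1495]
tool_rot: [3.141, 0.0, -2.792]
ft_force: [-0.6, 0.6, -0.5]
finger_gap: 0.0
```

```bash
python3 ov.py 10 300 200 .464 .059 -159.7
cat > rel.py <<'E'
import sys
from station import robot
import numpy as np
o=robot.get_obs();y=o["tool_rot"][2];d=np.array([float(sys.argv[1]),float(sys.argv[2])])-o["tool_pos"][:2]
print("tool-frame delta mm to target",d@[np.cos(y),np.sin(y)]*1e3,d@[np.sin(y),-np.cos(y)]*1e3,"yaw",np.degrees(y))
E
python3 rel.py .421 .043
```

```text
9.4 [0.418  0.0468 0.1495] [ 3.141  0.    -2.792] [-0.6  0.6 -0.5]
tool-frame delta mm to target -1.6146446607965594 -4.4990324327734434 yaw -159.95876682697636
```

View pics/wrist10.png

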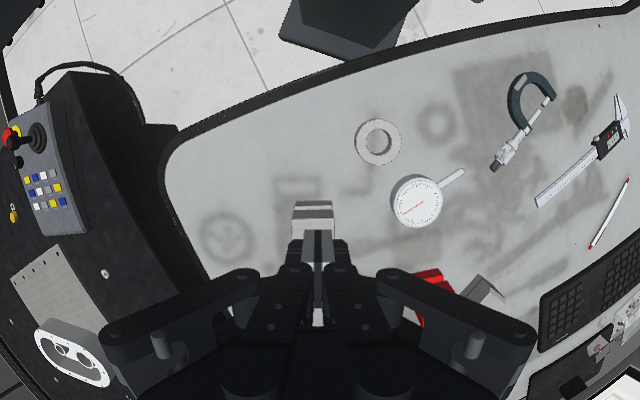

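View pics/scene10.png

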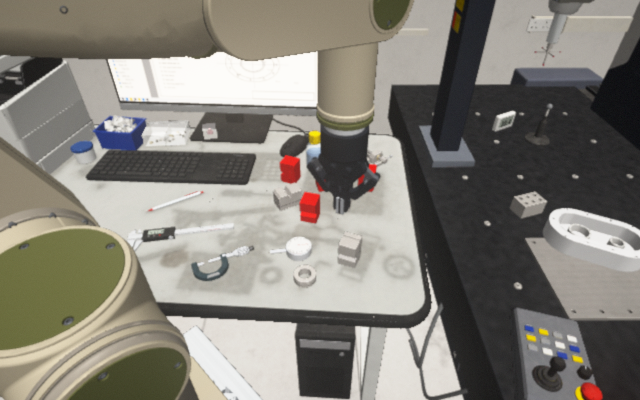

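Call:
arm_command(deltas=[[[2,-4.5,0,0,0],[0,0,40,0,0],[0,0,40,0,0],[0,0,30,0,0],[0,0,14,0,0],[0,0,0,0,0],[0,0,0,0,0]]])

```text
t: 10.2
tool_pos: [0.4178, 0.0413, 0.0259]
tool_rot: [-3.142, -0.0, -2.79]
ft_force: [0.8, 0.1, 1.0]
finger_gap: 0.0004
```

```bash
python3 ov.py 11 300 200 .464 .059 -159.7;python3 rel.py .464 .059
```

```text
10.2 [0.4178 0.0413 0.0259] [-3.142 -0.    -2.79 ] [0.8 0.1 1. ]
tool-frame delta mm to target -48.36755949233837 1.060813839502987 yaw -159.84353220434477
```

View pics/ov11.png

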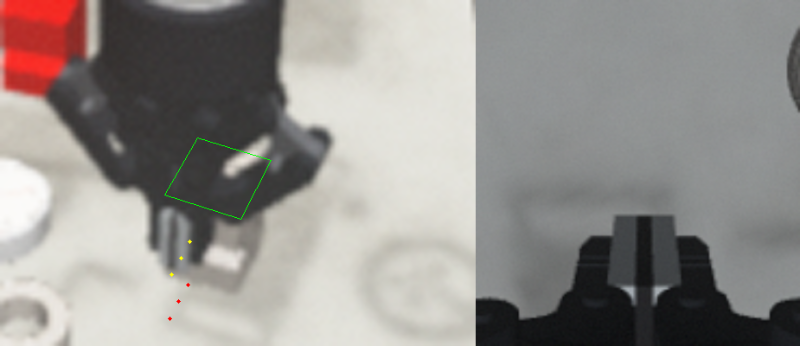

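Call:
arm_command(deltas=[[[-6,1,0,0,0],[-6,0,0,0,0],[-4,0,0,0,0],[-4,0,-0.5,0,0],[-4,0,-2.5,0,0],[-4,0,-2.5,0,0],[0,0,0,0,0]]])

```text
t: 11.0
tool_pos: [0.4445, 0.0523, 0.0315]
tool_rot: [-3.141, 0.001, -2.789]
ft_force: [-0.7, 0.4, -0.7]
finger_gap: 0.0001
```

```bash
python3 ov.py 12 300 200 .464 .059 -159.7
```

```text
11.0 [0.4445 0.0523 0.0315] [-3.141e+00  1.000e-03 -2.789e+00] [-0.7  0.4 -0.7]
```

View pics/ov12.png

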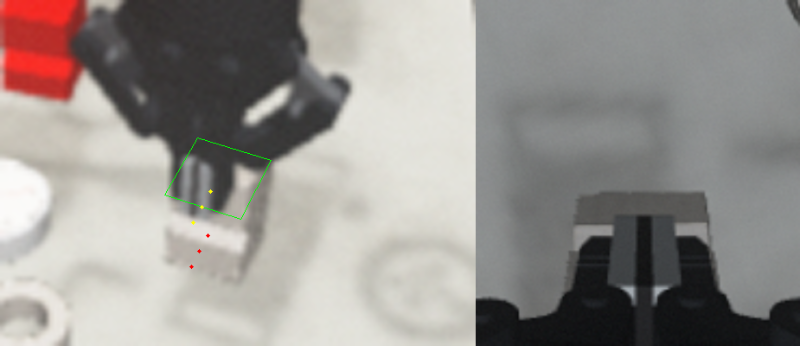

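Vee B is leaning like A did. I continue along the arc.

Call:
arm_command(deltas=[[[-4,0,-2,0,0],[-4,0,-2,0,0],[-4,0,-1.5,0,0],[-4,0,-1,0,0],[-4,0,-1,0,0],[-4,0,-0.5,0,0],[-4,0,0,0,0],[-4,0,0,0,0],[-3,0,0,0,0],[0,0,0,0,0]]])

```text
t: 12.1
tool_pos: [0.4768, 0.0643, 0.039]
tool_rot: [-3.142, 0.0, -2.789]
ft_force: [0.2, -0.2, 0.4]
finger_gap: 0.0002
```

```bash
python3 ov.py 13 300 200 .464 .059 -159.7
```

```text
12.1 [0.4768 0.0643 0.039 ] [-3.142  0.    -2.789] [ 0.2 -0.2  0.4]
```

View pics/ov13.png

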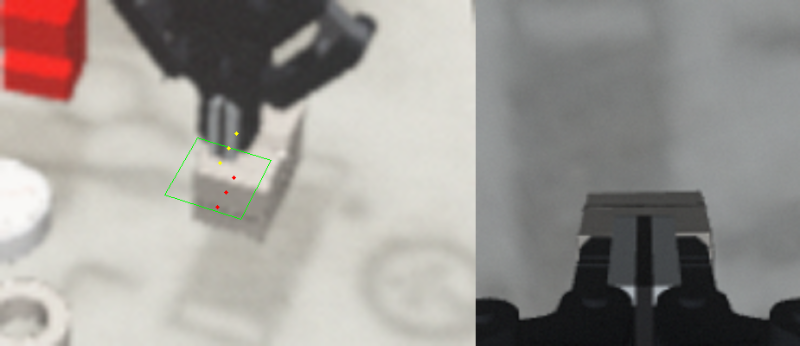

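It has fallen. I retract up and away, then check.

Call:
arm_command(deltas=[[[3,0,-30,0,0],[0,0,-40,0,0],[0,0,-40,0,0],[30,0,-20,0,0],[40,0,0,0,0],[0,-40,0,0,0],[0,-40,0,0,0],[0,-40,0,0,0],[0,0,0,0,0],[0,0,0,0,0]]])

```text
t: 13.2
tool_pos: [0.449, -0.0743, 0.1688]
tool_rot: [3.141, -0.001, -2.792]
ft_force: [-0.2, 0.3, 0.1]
finger_gap: -0.0003
```

```bash
python3 look.py 14 scene top
python3 - <<'E'
from station import robot
import cv2,numpy as np
for n in ("scene","top"):
    for q in ("vee_a","setup_block","bottle","ring","dial"):
        print(n,q,[( [round(float(v),3) for v in d["location"]],round(d["score"],2)) for d in robot.find_in(n,q)])
s=cv2.imread("pics/scene14.png")[120:300,230:430];t=cv2.imread("pics/top14.png")[80:300,200:440]
cv2.imwrite("pics/c14.png",np.hstack([cv2.resize(s,(400,360)),cv2.resize(t,(393,360))]))
E
```

```text
13.2 [ 0.449  -0.0743  0.1688] [ 3.141e+00 -1.000e-03 -2.792e+00] [-0.2  0.3  0.1] -0.00031012287546087114
scene vee_a [([0.496, 0.072, 0.03], 0.96), ([0.491, 0.288, 0.037], 0.91), ([0.679, 0.191, 0.043], 0.76), ([0.607, 0.269, 0.044], 0.71), ([0.565, 0.358, 0.042], 0.7), ([0.489, 0.211, 0.048], 0.57)]
scene setup_block [([0.574, 0.184, 0.057], 0.57)]
scene bottle []
scene ring [([0.357, 0.086, 0.016], 0.9)]
scene dial [([0.394, 0.151, 0.024], 0.6)]
top vee_a [([0.499, 0.294, 0.042], 0.8), ([0.611, 0.277, 0.059], 0.77), ([0.683, 0.194, 0.063], 0.72), ([0.566, 0.365, 0.062], 0.69), ([0.498, 0.213, 0.06], 0.65), ([0.515, 0.085, 0.043], 0.57)]
top setup_block [([0.583, 0.195, 0.069], 0.84)]
top bottle []
top ring [([0.364, 0.09, 0.018], 0.65), ([0.4, 0.157, 0.023], 0.38)]
top dial [([0.402, 0.161, 0.024], 0.92)]
```

View pics/c14.png

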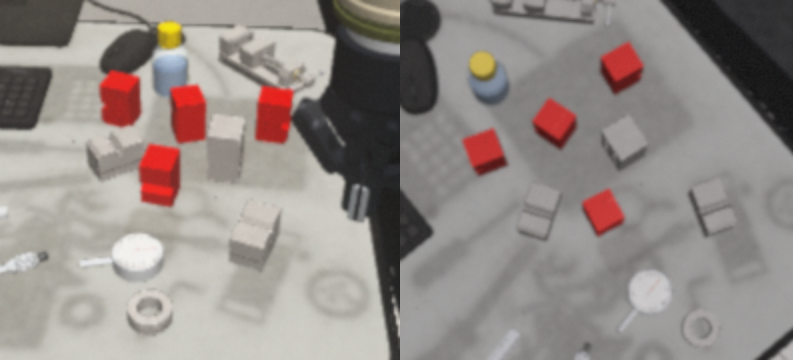

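Both vee blocks lie with the groove up and everything else is in place. The arm is clear, so I hand in.

```bash
python3 -c "
from station import robot
print(robot.sign_off())"
```

```text
the job is handed in; nothing more can be done
None
```

I tipped both grey vee blocks over their heel edges with the shut fingertips. Each now lies on its base with the groove up, and I handed the job in at about 14 s of the 45 s allowed.

**Final checks:**
- **Vee blocks:** the last scene and top pictures show both flat, with the top camera putting their tops at 42–43 mm. Vee A is at about (0.499, 0.294) and vee B at about (0.515, 0.085), within about 7 mm of where tipping in place should put them.
- **Other things:** the set-up block still stands. It, the ring and the dial read within about 5 mm of their start positions. The red look-alikes were not touched.
- **Robot:** it ended clear of everything, with no contact force beyond sensor noise.

**What disagreed:**
- **Fingertip height:** the shut fingertips appear about 30 mm higher in the pictures than the reported TCP. My first two passes at vee A therefore went over its top without touching it, and I corrected the height from the pictures.
- **Bottle:** the finder did not report the bottle in the last pictures. By eye it stands where it did, but I did not measure it.

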